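# Step the vitamin dispenser to its fifth compartment

### The job

On the kitchen worktop stand two weekly vitamin dispensers, one cream and one green. Using the blue step button of the cream one, press by press, advance its drum until the orange compartment with five dots stands at the red pointer. Do not press the green one's button.

Things in the scene. Friction and masses are not known exactly. Their poses are not given: they have to be found in the camera images.
- cream_button_top (a point): Centre of the top of the blue step button (34 mm across, in a grey housing 56 mm high) on the CREAM dispenser; 72 mm above the worktop at rest. Push it straight down with a closed gripper: travel 12 mm, 1 to 5 N slowly, to 8 N at 50 mm/s, then a hard stop; it springs back. A short press does nothing; one to the stop steps the drum by one compartment; let it rise fully in between.
- cream_drum (a joint): Angle of the cream dispenser's drum, rad. Seven pads with 1 to 7 black dots; the five-dot pad is orange, the rest pale. 0: one dot at the red pointer; each press adds 0.898, so five dots is 3.590; after seven comes one again (6.283, counting on). Turns anticlockwise from above and clicks to rest at each step. Starts at one, two or three dots.
- cream_pointer (a point): Tip of the red pointer at the rim of the cream dispenser's drum, 60 mm above the worktop, 143 mm from the button, on the other side of the drum. The dispenser is fixed: round cream base 140 mm across, dark drum 116 mm across set into its top (56 mm high; stroking it does not turn it), and a lug 54 mm wide, 44 mm high with the button 92 mm from the drum axis.
- green_button_top (a point): Centre of the top of the blue button of the GREEN dispenser: the same device with a mid-green base, same sizes, showing three or four dots. Not to be pressed.
Mind the look-alikes: they are no part of the job. Leave any purple or yellow look-alike of the part that bears cream_button_top alone.

How it is judged:
By the outcome, as a careful person would: the job done as asked, in the order asked, and still so for the second after the job is handed in, with the robot touching nothing.
It also fails if it takes over 45 s, if anything falls off the work surface, if the arm or the gripper's body presses on something with over 40 N, if the wrist force passes 120 N, or if a joint passes its speed limit or range.

### The arm

A 6-joint arm with a two-finger parallel gripper is mounted at the origin on the work surface. World frame = base frame: x ahead of the robot, y to its left, z up, the work surface at z = 0. Lengths are in mm, angles in rad, forces in N, time in s.
With the tool pointing down it reaches from about 275 to 1000 mm from the base axis. Payload 8.4 kg.
Tool frame: the origin (TCP) lies midway between the tips of the shut fingers; the grasp point (between the pads) lies 19 mm behind it; z points along the fingers, y is the line along which they close (so a half turn about z gives the same grasp; the last joint's range is limited). The gripper opens to 85 mm and grips with 20 to 120 N. Pads are 22 mm wide; open, the fingers measure 114 mm over their backs; the gripper's body (76 mm by 85 mm) begins 54 mm behind the grasp point. The pads swing forward as they close: fully open they stand 13 mm farther back than shut.
Start: joints at [1.126, 0.353, 1.633, -0, 1.155, -0.002], TCP at [267.793, 564.725, 231.281] pointing down, gripper open.
Joint ranges: [-2.63, 2.63], [-0.92, 2.1], [0.06, 2.66], [-1.3, 4.44], [0, 2.69], [-3.02, 3.02]. Speed limits (rad/s): [2.22, 2.22, 2.79, 3.14, 3.14, 3.14].

### API

Orientations are given as a rotation vector (axis times angle).
In Python, from workcell import * gives the robot as it stands.
- The arm moves only by the shell command python3 -m handwheel 'ROWS' [OPENING] [FORCE]. ROWS is JSON, a list of rows, each a list of 6 numbers: the shift along the tool's x, y, z in cm, then the turn, a rotation vector about the tool's x, y, z in degrees. In form: [[x, y, z, ax, ay, az], ...]. A call has exactly 10 rows; each row is the pose to reach, as a shift and turn from the pose commanded when the call began, along the tool's axes at that moment; what a row does not reach only later rows make up. A row lasts 1/8 s, in which the tool goes at most 62.5 mm and 10.7 degrees, less where a joint would pass 70% of its speed; a pose out of reach is approached as far as the arm can. A call with a gripper value outside its range is refused whole. OPENING is the finger opening in cm, from 0 to 8.54, set as the call begins (- or left out, the last holds). The fingers move at their own pace and stop on an object; FORCE is the grip in N (left out, the last holds). Time passes only in rows, so rows that repeat a pose let the fingers close, or fill a call up. It gives the time, the measured TCP pose, the force, the opening and the grip force at its end, in the units of the state.
- get_state(): the state, without advancing time (a new reading comes with each control period).
- grab_frame(name): name is "scene" or "top"; returns the picture (400x640x3 uint8, red, green, blue); there is no depth.
- camera_params(name): a dict with "vfov" (degrees; the focal length in pixels is half the picture's height over the tangent of half this angle, whatever the lens; pixels are square), "cx", "cy" (the principal point, pixels), "k1" (the pictures are not rectified: a ray, as slopes to the right and down, at radius r is drawn at 1 + k1 r^2 times it, then the intrinsics apply), "eye" and "attitude" of the camera in the world. Camera axes: x right, y up, looking along -z (the intrinsics and any distortion apply to the point x, -y, -z); pixel columns grow to the right and rows downward; lengths in mm; the calibration is good to about 2 mm. A picture is of the moment at which its call begins. camera_params takes no time and is no camera call.
- hand_in(): hands the job in; it is judged then, once.
Trained networks look in the newest picture that a camera, given by its name, has taken for a name from the list of things; names that differ only in an ending like _2 or _b are one class to them, and where a whole thing is asked for, a point or a joint stands for the part that bears it (a point fixed in the world has none). Each returns a list of dicts, best first, with "p" (0 to 1); they miss things now and then, are a little off and sometimes report something else, mostly with a low value. They report only what shows in the picture. A call takes as long as a camera call. They do not tell look-alikes from the thing itself.
- find_in(camera, label): "bbox" ([left, top, right, bottom] in pixels, round what is visible of it).
- regions_of(camera, label): "mask" (400x640 bool, what is visible of it) and "bbox" ([left, top, right, bottom] in pixels, round what is visible of it).
The state is a dict: "t": time; "qpos": joint angles; "joint_velocities": joint speeds; "tau": joint torques, N m; "ee_pos": TCP position; "orientation": TCP orientation; "wrist_force": force on the tool from outside, world axes, zero at the start; "torque": the same for the moment, N m; "finger_gap": opening from 0.0 (shut) to 1.0 (fully open); "grip_force": force on a finger pad.
Only numpy, scipy, OpenCV 4.12 (cv2) and the standard library are available. Lean on these libraries where they do the work, as an engineer would, in place of code of your own. Each camera call takes 0.05 s, during which the arm holds its last target. There are 200 camera calls.

## Working session

There is one attempt and no reset: what is moved stays moved. The work goes in short steps, Python scripts to look and compute and a shell command to move; the robot and the scene stay as the last step left them, time stands still between calls to the robot, and variables do not carry over. Pictures are saved under pics/ and viewed, at most 10 in all, crops included, and the job is handed in when it is done.

```bash
mkdir -p pics
cat > h.py <<'E'
from workcell import *
import numpy as np, cv2
def ray(cam,u,v):
    p=camera_params(cam); f=200/np.tan(np.radians(p['vfov'])/2)
    d=np.array([(u-p['cx'])/f,(v-p['cy'])/f]); s=d.copy()
    for _ in range(30): s=d/(1+p['k1']*(s@s))
    A=np.array(p['attitude'],float)
    R=A if A.shape==(3,3) else cv2.Rodrigues(A)[0]
    return np.array(p['eye'],float),R@np.array([s[0],-s[1],-1.])
def at(cam,u,v,z):
    e,d=ray(cam,u,v); return e+d*(z-e[2])/d[2]
def save(cam,name):
    im=grab_frame(cam); cv2.imwrite(f'pics/{name}.png',im[:,:,::-1]); return im
E
python3 - <<'E'
from h import *
for c in('top','scene'):
    save(c,c+'0'); print(c,camera_params(c))
    for l in('cream_button_top','green_button_top','cream_drum'):
        for r in find_in(c,l)[:5]:
            b=r['bbox']; u,v=(b[0]+b[2])/2,(b[1]+b[3])/2
            print(l,round(r['p'],2),np.round(b),at(c,u,v,72 if 'but' in l else 56).round())
print(get_state())
E
```

```text
top {'vfov': 50.31544837932059, 'cx': 316.97849871432385, 'cy': 196.11472349595132, 'k1': -0.05366334318003426, 'eye': array([ 446.84052515,  -30.63108226, 1114.56360215]), 'attitude': array([ 0.12006879, -0.10992014, -1.58955953])}
cream_button_top 0.75 [232. 323. 254. 340.] [278. 157.  72.]
cream_button_top 0.61 [359. 177. 415. 250.] [ 553. -198.   72.]
cream_button_top 0.59 [410. 127. 421. 143.] [ 751. -278.   72.]
green_button_top 0.42 [213. 221. 228. 231.] [531. 214.  72.]
cream_drum 0.92 [385.  82. 428. 126.] [ 841. -263.   56.]
cream_drum 0.89 [365. 180. 412. 225.] [ 582. -204.   56.]
cream_drum 0.55 [209. 269. 260. 319.] [365. 182.  56.]
scene {'vfov': 50.66021863150896, 'cx': 326.9689116850462, 'cy': 201.4547931442712, 'k1': -0.051066208534812245, 'eye': array([1440.90136625, -224.75118459,  832.96056984]), 'attitude': array([0.71372487, 0.57476748, 1.23519356])}
cream_button_top 0.55 [354. 134. 364. 138.] [296. 160.  72.]
cream_button_top 0.52 [234. 258. 248. 272.] [ 760. -274.   72.]
green_button_top 0.42 [240. 190. 252. 203.] [ 512. -237.   72.]
cream_drum 0.8 [240. 201. 284. 232.] [ 587. -204.   56.]
cream_drum 0.67 [353. 142. 387. 164.] [376. 173.  56.]
cream_drum 0.65 [222. 275. 274. 320.] [ 844. -269.   56.]
{'t': 0.4, 'qpos': array([ 1.12562255e+00,  3.53115612e-01,  1.63350541e+00, -2.47917665e-07,
        1.15518937e+00, -2.41665114e-03]), 'joint_velocities': array([-0.00097374,  0.00222904, -0.00015948, -0.00156856,  0.00050519,
       -0.00087792]), 'tau': array([ 1.95550149e-05, -6.04570413e+01, -3.41999388e+01,  6.68089660e-05,
        3.89959096e-03, -7.42914722e-06]), 'ee_pos': array([267.7520866 , 564.67129725, 231.16354281]), 'orientation': array([-6.89803712e-01, -3.06487731e+00,  3.33569234e-04]), 'wrist_force': array([-0.67760781, -0.52440503, -0.46760859]), 'torque': array([-0.00877528,  0.03442055, -0.01689611]), 'grip_force': 0.0, 'finger_gap': 0.99645298467173}
```

View pics/top0.png

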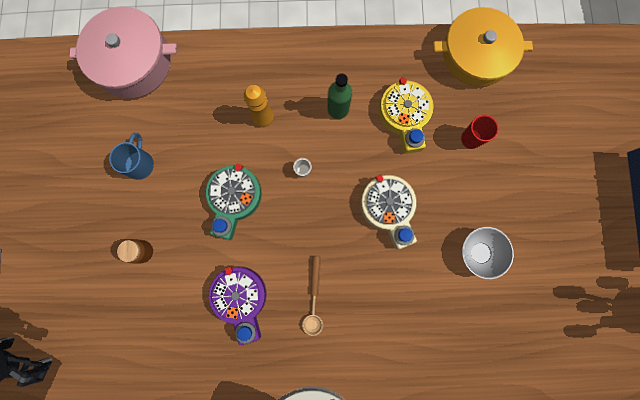

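View pics/scene0.png

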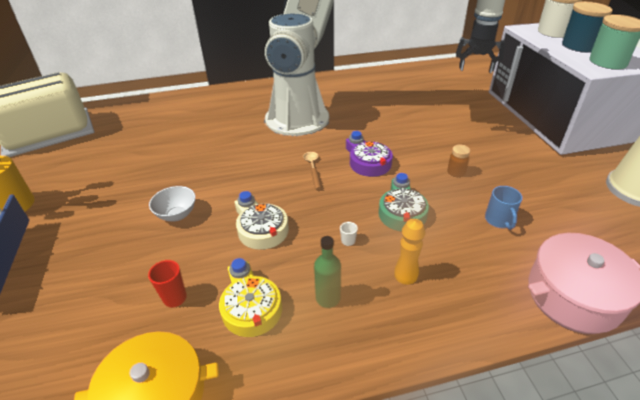

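The top picture shows four look-alikes, with blue buttons at: cream (404,236), green (221,227), purple (246,333) and yellow (416,138). In the scene view the cream button is at (246,198). By the description I choose the cream one, at top (404,236), and check it in a close crop.

Run:
```python
from h import *
def blue(cam,name,x0,y0,x1,y1):
    im=cv2.imread(f'pics/{name}.png')[y0:y1,x0:x1].astype(int)
    b,g,r=im[...,0],im[...,1],im[...,2]
    m=(b>r+60)&(b>g+40); ys,xs=np.nonzero(m)
    u,v=xs.mean()+x0,ys.mean()+y0
    print(cam,len(xs),u,v,xs.min()+x0,xs.max()+x0,ys.min()+y0,ys.max()+y0,at(cam,u,v,72).round(1),'z70',at(cam,u,v,70).round(1))
    return u,v
a=blue('top','top0',385,220,425,255); b=blue('scene','scene0',232,185,260,210)
e1,d1=ray('top',*a); e2,d2=ray('scene',*b)
A=np.stack([d1,-d2],1); s=np.linalg.lstsq(A,e2-e1,rcond=None)[0]
print('tri',e1+s[0]*d1,e2+s[1]*d2)
# drum axis, from cream base ring and pointer
im=cv2.imread('pics/top0.png'); c=im[165:255,350:430]
hs=cv2.cvtColor(im,cv2.COLOR_BGR2HSV)
sub=hs[165:200,360:400]; red=((sub[...,0]<5)|(sub[...,0]>174))&(sub[...,1]>200)&(sub[...,2]>120)
ys,xs=np.nonzero(red); P=at('top',xs.mean()+360,ys.mean()+165,60); B=at('top',*a,72)
print('pointer',P,np.linalg.norm((P-B)[:2]))
cv2.imwrite('pics/crop0.png',cv2.resize(c,None,fx=6.5,fy=6.5,interpolation=cv2.INTER_CUBIC))
st=get_state(); R=cv2.Rodrigues(st['orientation'])[0]
print(R.round(3)); print('shift tool cm to button at z=120',(R.T@(np.array([B[0],B[1],120])-st['ee_pos'])/10).round(2))
```

```text
top 142 405.40845070422534 234.5 399 412 228 241 [ 500.5 -239.7   72. ] z70 [ 500.6 -240.1   70. ]
scene 81 244.35802469135803 195.92592592592592 240 250 192 201 [ 508.3 -241.7   72. ] z70 [ 505.8 -241.8   70. ]
tri [ 500.84852093 -240.94867069   65.67342989] [ 500.71795448 -241.88451548   65.8543573 ]
pointer [ 645.12740848 -183.71661273   60.        ] 155.0561703175265
[[-0.904  0.428 -0.   ]
 [ 0.428  0.904 -0.   ]
 [ 0.    -0.    -1.   ]]
shift tool cm to button at z=120 [-55.49 -62.7   11.13]
```

View pics/crop0.png

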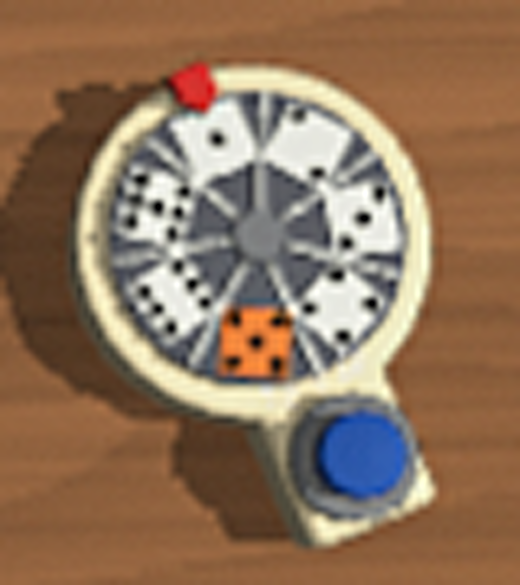

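The crop shows the cream dispenser: cream base, button at crop (365,455), red pointer at (195,87) with the one-dot pad there. That means four presses. The button measures (500,-241) mm. The red centroid is 155 mm from it, which agrees with the 143 mm tip because the centroid lies outside the tip. I'll go there at height with the gripper shut.

```bash
python3 -m handwheel '[[-4,-4.5,0,0,0,0],[-8,-9,0,0,0,0],[-12,-13.5,0,0,0,0],[-16,-18,0,0,0,0],[-20,-22.5,0,0,0,0],[-24,-27,0,0,0,0],[-28,-31.5,0,0,0,0],[-32,-36,0,0,0,0],[-36,-40.5,0,0,0,0],[-40,-45,0,0,0,0]]' 0 20 && python3 -m handwheel '[[-4,-4.5,0,0,0,0],[-8,-9,0,0,0,0],[-12,-13.5,0,0,0,0],[-15.5,-17.7,0,0,0,0],[-15.5,-17.7,3,0,0,0],[-15.5,-17.7,6,0,0,0],[-15.5,-17.7,9,0,0,0],[-15.5,-17.7,12,0,0,0],[-15.5,-17.7,13,0,0,0],[-15.5,-17.7,13,0,0,0]]'
python3 - <<'E'
from h import *
s=get_state(); R=cv2.Rodrigues(s['orientation'])[0]
print(s['t'],s['ee_pos'],s['wrist_force'],s['finger_gap'],(R.T@(np.array([499.5,-241,72])-s['ee_pos'])/10).round(2))
im=save('top','hover'); cv2.imwrite('pics/hoverc.png',cv2.resize(im[165:255,350:430,::-1],None,fx=6.5,fy=6.5,interpolation=cv2.INTER_CUBIC))
E
```

```text
t: 1.65
ee_pos: [436.8, -15.2, 231.7]
orientation: [0.69, 3.064, 0.001]
wrist_force: [1.5, 1.0, 0.2]
finger_gap: 0.002
grip_force: 0.0
t: 2.9
ee_pos: [500.5, -239.5, 101.2]
orientation: [-0.69, -3.064, -0.0]
wrist_force: [0.1, 0.2, 0.5]
finger_gap: 0.004
grip_force: 0.0
2.9 [ 500.52907875 -239.53710656  101.19657597] [0.0713881  0.22565117 0.46575162] 0.003982465336317545 [ 0.03 -0.18  2.92]
```

```bash
python3 -m handwheel '[[0,-0.1,1.5,0,0,0],[0,-0.1,2.5,0,0,0],[0,-0.1,3,0,0,0],[0,-0.1,3.3,0,0,0],[0,-0.1,3.6,0,0,0],[0,-0.1,3.8,0,0,0],[0,-0.1,4,0,0,0],[0,-0.1,4.1,0,0,0],[0,-0.1,4.2,0,0,0],[0,-0.1,4.2,0,0,0]]'
```

```text
t: 4.2
ee_pos: [500.4, -240.6, 60.0]
orientation: [0.69, 3.064, -0.0]
wrist_force: [-3.1, 1.6, 10.4]
finger_gap: -0.003
grip_force: 5.0
```

The force is 10 N at z=60.0, so that is the hard stop. I'll rise and check the drum.

```bash
python3 -m handwheel '[[0,0,-0.5,0,0,0],[0,0,-1,0,0,0],[0,0,-1.5,0,0,0],[0,0,-2,0,0,0],[0,0,-3,0,0,0],[0,0,-4,0,0,0],[0,0,-4,0,0,0],[0,0,-4,0,0,0],[0,0,-4,0,0,0],[0,0,-4,0,0,0]]'
python3 - <<'E'
from h import *
for c,(x0,y0,x1,y1) in dict(top=(350,165,430,255),scene=(225,180,300,255)).items():
    im=save(c,'p1'+c); k=cv2.resize(im[y0:y1,x0:x1,::-1],(400,450),interpolation=cv2.INTER_CUBIC)
    out=k if c=='top' else np.hstack([out,k])
cv2.imwrite('pics/p1.png',out)
E
```

```text
t: 5.45
ee_pos: [500.0, -240.4, 99.0]
orientation: [-0.69, -3.064, -0.0]
wrist_force: [-0.6, -0.2, 0.2]
finger_gap: 0.001
grip_force: 0.0
```

View pics/p1.png

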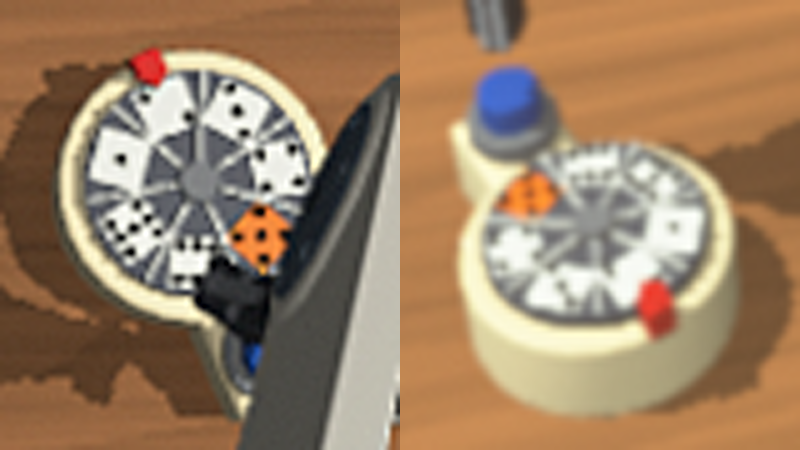

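One press turned the drum one step. The left crop has two dots at the pointer (150,67), and orange is at (262,240). Next I'll do two more presses, one per call.

```bash
python3 -m handwheel '[[0,0,2,0,0,0],[0,0,2.7,0,0,0],[0,0,3.1,0,0,0],[0,0,3.5,0,0,0],[0,0,3.8,0,0,0],[0,0,4,0,0,0],[0,0,4,0,0,0],[0,0,3,0,0,0],[0,0,2,0,0,0],[0,0,2,0,0,0]]' && python3 -m handwheel '[[0,0,0.3,0,0,0],[0,0,0.7,0,0,0],[0,0,1.1,0,0,0],[0,0,1.5,0,0,0],[0,0,1.8,0,0,0],[0,0,2,0,0,0],[0,0,2,0,0,0],[0,0,1,0,0,0],[0,0,-1,0,0,0],[0,0,-2,0,0,0]]'
python3 - <<'E'
from h import *
for c,(x0,y0,x1,y1) in dict(top=(350,165,430,255),scene=(225,180,300,255)).items():
    im=save(c,'p3'+c); k=cv2.resize(im[y0:y1,x0:x1,::-1],(400,450),interpolation=cv2.INTER_CUBIC)
    out=k if c=='top' else np.hstack([out,k])
cv2.imwrite('pics/p3.png',out)
E
```

```text
t: 6.8
ee_pos: [501.0, -240.9, 80.4]
orientation: [0.689, 3.063, -0.001]
wrist_force: [-0.1, 0.4, -0.0]
finger_gap: 0.002
grip_force: 0.0
t: 8.05
ee_pos: [500.6, -240.7, 100.2]
orientation: [0.69, 3.064, -0.0]
wrist_force: [1.0, 0.2, -0.1]
finger_gap: -0.0
grip_force: 0.0
```

View pics/p3.png

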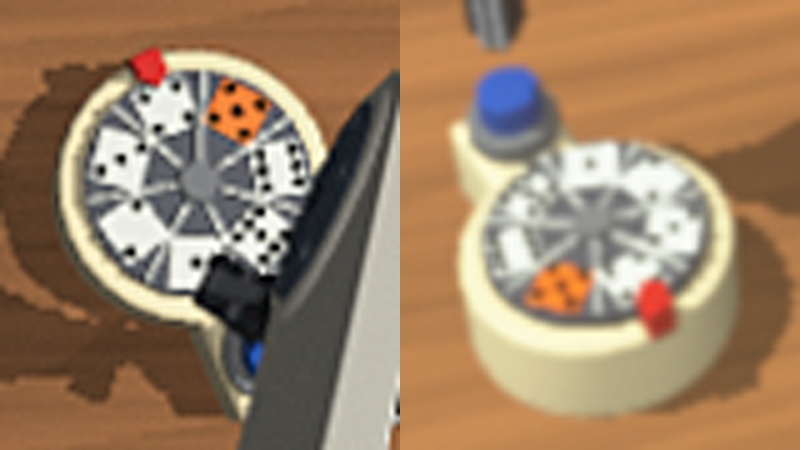

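Four dots are at the pointer now, and orange (238,110) is next. I'll do one more press, then withdraw and look.

```bash
python3 -m handwheel '[[0,0,2,0,0,0],[0,0,2.7,0,0,0],[0,0,3.1,0,0,0],[0,0,3.5,0,0,0],[0,0,3.8,0,0,0],[0,0,4,0,0,0],[0,0,4,0,0,0],[0,0,3,0,0,0],[0,0,1,0,0,0],[0,0,0,0,0,0]]' && python3 -m handwheel '[[0,0,-4,0,0,0],[0,0,-8,0,0,0],[0,0,-10,0,0,0],[0,0,-10,0,0,0],[0,0,-10,0,0,0],[0,0,-10,0,0,0],[0,0,-10,0,0,0],[0,0,-10,0,0,0],[0,0,-10,0,0,0],[0,0,-10,0,0,0]]'
python3 - <<'E'
from h import *
for c,(x0,y0,x1,y1) in dict(top=(350,165,430,255),scene=(225,180,300,255)).items():
    im=save(c,'p4'+c); k=cv2.resize(im[y0:y1,x0:x1,::-1],(400,450),interpolation=cv2.INTER_CUBIC)
    out=k if c=='top' else np.hstack([out,k])
cv2.imwrite('pics/p4.png',out)
E
```

```text
t: 9.4
ee_pos: [500.9, -240.9, 100.6]
orientation: [0.69, 3.063, -0.001]
wrist_force: [0.4, 0.0, -0.9]
finger_gap: 0.005
grip_force: 0.0
t: 10.65
ee_pos: [500.2, -240.5, 199.3]
orientation: [-0.69, -3.065, 0.0]
wrist_force: [-0.7, -0.3, 0.1]
finger_gap: -0.004
grip_force: 0.0
```

View pics/p4.png

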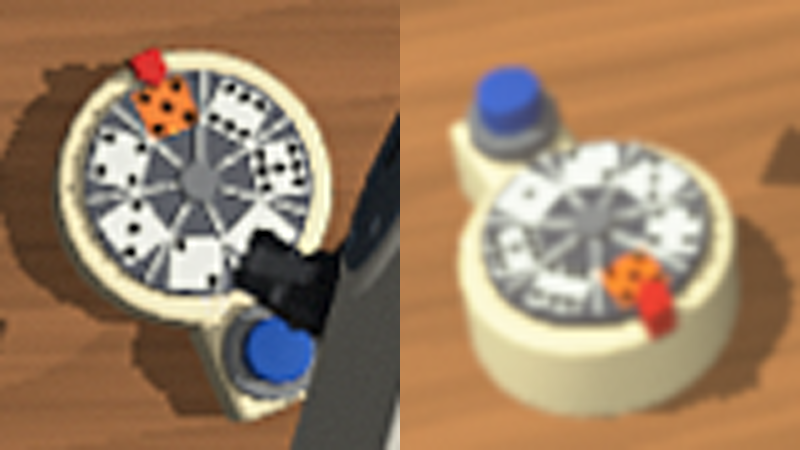

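The orange five-dot pad (165,107) stands at the red pointer (150,67), the button is up, and the arm is clear.

```bash
python3 -c "from workcell import *; print(hand_in())"
```

```text
the job is handed in; nothing more can be done
None
```

Four presses of the cream dispenser's button brought its orange five-dot compartment to the red pointer, confirmed in the last pictures; the green dispenser was not touched, and the job was handed in at about 11 s.

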